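Strip a stuck cup off its mate

TASK

Two metal paint cups stand upside down, one stuck over the other; the inner one has a wide flat rim showing at the bottom. Slide the pair fully into the dark fork on the table, so that the fork's plate lies over the inner cup's wide rim, then pull the outer cup straight up off the inner one and stand it, still upside down, in the middle of the pale square tile, not letting go before it stands there. The inner cup stays standing in the fork.

Things in the scene. Friction and masses are not known exactly. Their poses are not given: they have to be found in the camera images.
- outer_cup: Upturned plain aluminium cup stuck over the inner one: 57 mm across, 67 tall, 61 mm bead round its lowest 5 mm. Origin: centre of its mouth (lower edge), 24 mm above the inner's origin while stuck; z up. Grasp its wall 30 to 60 mm above the origin. Mass 0.13 kg. Friction of about 3 to 8 N holds the inner in it, until pulled 64 mm apart. A like single cup, flat on the table, stands nearby.
- inner_cup: Upturned aluminium cup inside the outer one: body 47 mm across, 88 mm tall, with a round flat rim at the bottom 88 mm across and 5 mm thick. Origin: centre of its underside (z = 0 on the table), z up. About 0.12 kg. Only the rim and the body up to 24 mm show while the outer cup is on.
- fork: Fixed fork: dark steel U-plate on wooden rails, 134 mm wide (x), 124 long (y), 16 high. Origin: on the table at the middle of the seat, where the inner cup's origin belongs. The mouth, y = +62 mm, faces +y: cups slide in along -y. Plate 12 to 16 mm above the table; its slot runs x = -33 to +33, flared at the mouth, closed at y = -33. Below it 106 mm between the rails, end stop at y = -49.
- tile: Fixed pale square tile, 150 x 150 mm, its top 10 mm above the table, with a rust-coloured stain. Origin at the centre of its underside.
There are look-alikes about, which are no part of the job. Leave any purple look-alike of the outer_cup alone.

How it is judged (in metres and radians):
On the way:
1. the pair, still nested, is in the fork (inner cup's centre within 22 mm of the seat, its rim under the plate) (horizontal distance between inner_cup and fork below 0.022 m and height (world z) of inner_cup below 0.012 m and horizontal distance between outer_cup and inner_cup below 0.015 m and z of outer_cup in the frame of inner_cup below 0.04 m), for 0.1 s.
At the end, for the whole second after the job is handed in: The outer cup stands upside down on the tile, within 30 mm of its centre and 0.1 rad of upright; the inner cup stands flat on the table in the fork, within 25 mm of the seat's middle and 0.1 rad of upright; both at rest (horizontal distance between outer_cup and tile below 0.03 m and height (world z) of outer_cup between 0.006 and 0.018 m and angle between each of outer_cup, inner_cup's own z axis and vertical below 0.1 rad and linear speed of each of outer_cup, inner_cup below 0.02 m/s and horizontal distance between inner_cup and fork below 0.025 m and height (world z) of inner_cup below 0.006 m); the robot touches nothing.
It fails at once if the outer cup is let go of in the air (its mouth more than 60 mm above the table) (height (world z) of outer_cup above 0.06 m and contact force between outer_cup and the fingers below 0.05 N).
It also fails if it takes over 56 s, if anything falls off the work surface, if the arm or the gripper's body presses on something with over 40 N, if the wrist force passes 120 N, or if a joint passes its speed limit or range.

ROBOT

A 6-joint arm with a two-finger parallel gripper is mounted at the origin on the work surface; the furniture and walls round the work are solid. World frame = base frame: x ahead of the robot, y to its left, z up, the work surface at z = 0. Lengths are in mm, angles in degrees, forces in N, time in s.
With the tool pointing down it reaches from about 350 to 850 mm from the base axis. Payload 8.1 kg.
Tool frame: the origin (TCP) lies at the very end of the fingers, on their centre line; the grasp point (between the pads) lies r.tcp_to_grasp behind it (r.tcp_to_grasp is the distance from the TCP to the grasp point, in mm); z points along the fingers, y is the line along which they close (so a half turn about z gives the same grasp; the last joint's range is limited). The gripper opens to 85 mm and grips with 20 to 120 N. Pads are 22 mm wide; open, the fingers measure 114 mm over their backs; the gripper's body (76 mm by 85 mm) begins 54 mm behind the grasp point. The pads swing forward as they close: fully open they stand 13 mm farther back than shut.
Start: joints at [-71.299, 7.471, 85.268, -0, 87.261, -4.893], TCP at [240.176, -549.837, 231.292] pointing down, gripper open.
Joint ranges: [-169.43, 169.43], [-51.17, 129.36], [1.28, 143.12], [-76.62, 256.62], [0, 156.53], [-152.29, 152.29]. Speed limits (degrees/s): [136.94, 136.94, 159.86, 180, 180, 180].

INTERFACE

Orientations are given as [roll, pitch, yaw] about the fixed x, y, z axes, in that order (R = Rz(yaw) Ry(pitch) Rx(roll)).
In Python, from bench import sense, viewer, order, r gives the robot as it stands.
- The arm moves only by the tool carry_out, never from a script. Its argument "increments" is one flat list of numbers, 7 for each row, row after row: the shift along the tool's x, y, z as a fraction of full scale, then the turn, a rotation vector about the tool's x, y, z as a fraction of full scale, then the opening, from -1 (shut) to 1 (fully open). A call has exactly 10 rows; each row is the pose to reach, as a shift and turn from the pose commanded when the call began, along the tool's axes at that moment, turning the shorter way round; what a row does not reach only later rows make up. Full scale, the value 1, is 400 mm for a shift and 2 pi rad for a turn. A row lasts 1/8 s, in which the tool goes at most 62.5 mm and 10.7 degrees, less where a joint would pass 70% of its speed; a pose out of reach is approached as far as the arm can. A call with a number of a shift or a turn outside -1 to 1 is refused whole. A call with a gripper value outside its range is refused whole. The fingers move at their own pace and stop on an object; "force" is the grip in N (left out, the last holds). Time passes only in rows, so rows that repeat a pose let the fingers close, or fill a call up. It gives the time, the measured TCP pose, the force, the opening and the grip force at its end, in the units of the state.
- sense(): the state, without advancing time (a new reading comes with each control period).
- viewer.snapshot(name): name is "side" or "top" or "wrist"; returns the picture (480x640x3 uint8, red, green, blue); there is no depth.
- viewer.get_calibration(name): a dict with "fx", "fy", "cx", "cy" (pixels), "R" (3x3) and "t" (3): a world point X has camera coordinates R X + t. Camera axes: x right, y down, z forward; pixel columns grow to the right and rows downward; lengths in mm; the calibration is good to about 2 mm. A picture is of the moment at which its call begins: read the wrist's pose just before it. get_calibration takes no time and is no camera call; for the wrist camera it gives the pose at the moment of the call.
- order.hand_in(): hands the job in; it is judged then, once.
The state is a dict: "time": time; "joint_pos": joint angles; "qd": joint speeds; "joint_efforts": joint torques, N m; "tool_pos": TCP position; "tcp_rot": TCP orientation; "ft_force": force on the tool from outside, world axes, zero at the start; "wrist_torque": the same for the moment, N m; "finger_gap": finger opening in mm; "grip_force": force on a finger pad.
Only numpy, scipy, OpenCV 4.12 (cv2) and the standard library are available. Lean on these libraries where they do the work, as an engineer would, in place of code of your own. Each camera call takes 0.05 s, during which the arm holds its last target. There are 200 camera calls.

## Working session

There is one attempt and no reset: what is moved stays moved. The work goes in short steps, Python scripts to look and compute and a tool call to move; the robot and the scene stay as the last step left them, time stands still between calls to the robot, and variables do not carry over. Pictures are saved under pics/ and viewed, at most 10 in all, crops included, and the job is handed in when it is done.

Besides the shell and the picture viewer there is one more tool, called after "Request:" by a JSON object that holds its "fn" and its "kwargs". carry_out: Moves the arm, as the interface text tells. Its arguments: {"type":"object","properties":{"increments":{"type":"array"},"force":{"type":"number"}},"required":["increments"]}

```bash
mkdir -p pics; python3 - <<'E'
from bench import sense, viewer, r
import cv2, numpy as np
s=sense(); print(s['time'],s['tool_pos'],s['tcp_rot'],s['finger_gap'],r.tcp_to_grasp)
for n in("top","side"):
    cv2.imwrite(f'pics/{n}0.png',cv2.cvtColor(viewer.snapshot(n),cv2.COLOR_RGB2BGR))
    c=viewer.get_calibration(n); print(n,{k:np.round(v,3).tolist() for k,v in c.items()})
E
```

```text
0.0 [ 239.97969789 -549.30592213  230.22803418] [-1.79891429e+02 -8.81975921e-03  2.35917098e+01] 85.35914554806655 18.700000000000003
top {'fx': 521.837, 'fy': 521.837, 'cx': 328.896, 'cy': 250.956, 'R': [[0.023, -1.0, 0.007], [-0.997, -0.024, -0.071], [0.071, -0.005, -0.997]], 't': [77.229, 382.077, 1374.997]}
side {'fx': 582.034, 'fy': 582.034, 'cx': 303.599, 'cy': 237.877, 'R': [[-0.874, -0.486, -0.006], [-0.173, 0.321, -0.931], [0.454, -0.813, -0.365]], 't': [355.301, 87.587, 1218.887]}
```

View pics/top0.png

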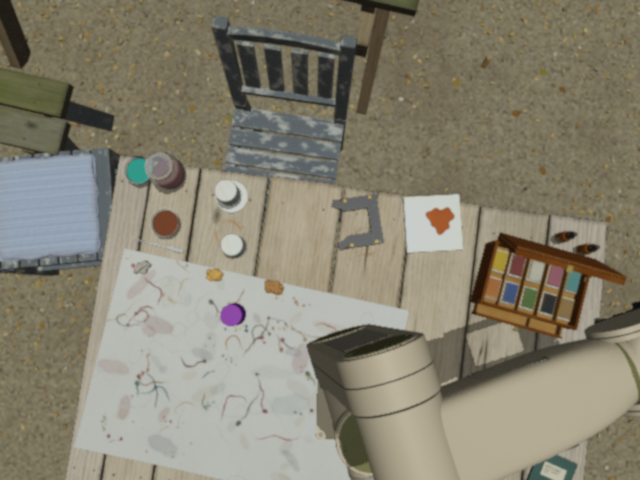

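View pics/side0.png

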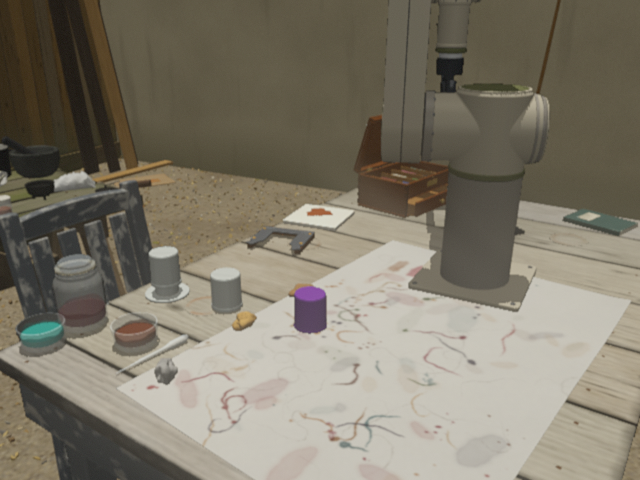

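The top view shows the pair at about (231,195) with its white rim, the single cup at (232,245) and the purple one at (233,315). The fork is at about (360,220) with its mouth to the left (+y), and the tile is at (434,223). The side view agrees.

```bash
cat > h.py <<'E'
import numpy as np, cv2
from bench import sense, viewer, r
def ray(c,uv,z):
    R=np.array(c['R']);t=np.array(c['t']);uv=np.atleast_2d(uv).astype(float)
    d=np.c_[(uv[:,0]-c['cx'])/c['fx'],(uv[:,1]-c['cy'])/c['fy'],np.ones(len(uv))]@R
    o=-R.T@t; return (o+d*((z-o[2])/d[:,2])[:,None])[:,:2]
def proj(c,X):
    p=np.atleast_2d(X)@np.array(c['R']).T+np.array(c['t']); return np.c_[c['fx']*p[:,0]/p[:,2]+c['cx'],c['fy']*p[:,1]/p[:,2]+c['cy']]
def blobs(mask,amin=100):
    cs,_=cv2.findContours(mask.astype(np.uint8)*255,cv2.RETR_EXTERNAL,cv2.CHAIN_APPROX_NONE)
    return [k[:,0,:] for k in cs if cv2.contourArea(k)>amin]
E
python3 - <<'E'
from h import *
im=cv2.imread('pics/top0.png');c=viewer.get_calibration('top')
hsv=cv2.cvtColor(im,cv2.COLOR_BGR2HSV)
def roi(m,x0,y0,x1,y1):
    k=np.zeros(m.shape,bool);k[y0:y1,x0:x1]=1;return m&k
white=(hsv[...,1]<30)&(hsv[...,2]>175)
for nm,m,z in(("tile",roi(white,395,185,475,260),10),("fork",roi((hsv[...,2]<115)&(hsv[...,1]<70),325,188,390,255),16),("rim",roi(white,205,170,255,217),5),("single",roi(white,215,230,250,262),67)):
    for k in blobs(m,60):
        w=ray(c,k,z).astype(np.float32);q=cv2.minAreaRect(w)
        print(nm,np.round(q[0],1),np.round(q[1],1),round(q[2],1),'px',k.min(0),k.max(0), 'circ',np.round(cv2.minEnclosingCircle(w)[1],1))
a=cv2.resize(im[160:270,195:475],None,fx=2.8,fy=2.8,interpolation=cv2.INTER_CUBIC)
cv2.imwrite('pics/crop.png',a)
E
```

```text
tile [ 462.1 -191.2] [150.5 150.9] 4.5 px [404 194] [462 252] circ 103.1
fork [467.4   9.1] [157.2 138.3] 3.8 px [332 189] [383 249] circ 100.1
rim [524.3 353.4] [84.4 86.6] 1.4 px [215 180] [247 211] circ 47.8
single [388.2 337.1] [51.4 51.1] 2.0 px [221 234] [241 254] circ 27.1
```

View pics/crop.png

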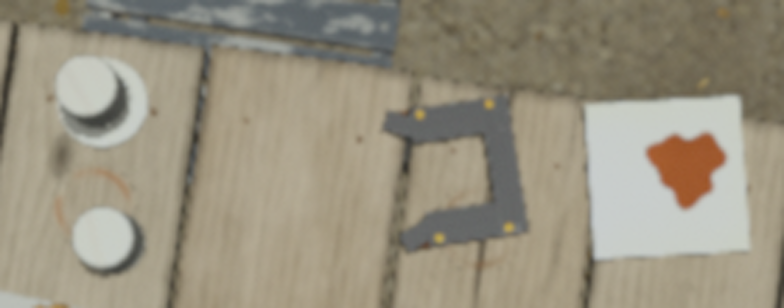

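Crop: the pair's top is at (90,85), its rim ring at (103,102), the single cup at (105,240). The fork is yawed a few degrees, with its mouth to the left and slightly down. I'll tidy the fork measurement and write a move helper.

```bash
cat >> h.py <<'E'
from scipy.spatial.transform import Rotation as Ro
def plan(pc,yc,tgt,yaw):
    "fractions for shift/turn from commanded pose (pc, yaw yc, tool down) to tgt,yaw"
    R=Ro.from_euler('xyz',[180,0,yc],degrees=True).as_matrix()
    d=R.T@(np.array(tgt,float)-np.array(pc,float))/400
    R2=Ro.from_euler('xyz',[180,0,yaw],degrees=True).as_matrix()
    w=Ro.from_matrix(R.T@R2).as_rotvec()/(2*np.pi)
    print('shift',np.round(d,4),'turn',np.round(w,4),'dist',round(np.linalg.norm(d)*400))
E
python3 - <<'E'
from h import *
im=cv2.imread('pics/top0.png');c=viewer.get_calibration('top')
hsv=cv2.cvtColor(im,cv2.COLOR_BGR2HSV).astype(int)
m=(im[...,0]>im[...,2].astype(int)-8)&(hsv[...,2]<120)
k0=np.zeros(m.shape,bool);k0[190:255,325:395]=1
m=cv2.morphologyEx((m&k0).astype(np.uint8),cv2.MORPH_OPEN,np.ones((3,3)))
for k in blobs(m,300):
    w=ray(c,k,16).astype(np.float32);q=cv2.minAreaRect(w);print('fork',q,k.min(0),k.max(0))
    yaw=q[2] if q[2]<45 else q[2]-90
    for y in(yaw,5,6,7):
        ux=np.array([np.cos(np.radians(y)),np.sin(np.radians(y))]);uy=np.array([-ux[1],ux[0]])
        a=w@ux;b=w@uy;A=(a.min()+a.max())/2;B=(b.min()+b.max())/2
        print(y,np.ptp(a),np.ptp(b),A*ux+B*uy)
plan([240.2,-549.8,231.3],23.6,[500,-230,231],6.4)
E
```

```text
fork ((461.1678771972656, 12.08990478515625), (130.26339721679688, 116.65984344482422), 9.777914047241211) [333 195] [382 248]
9.777914047241211 130.26341792417543 116.65985821518666 [461.16784987  12.08991797]
5 136.9115666188942 124.46808338774977 [460.6837381   11.90832658]
6 135.32789410462175 122.76257089384268 [460.65539908  11.90682033]
7 133.70299940285452 121.01966373161363 [460.6271299   11.90432598]
shift [ 9.153e-01 -4.726e-01  7.000e-04] turn [ 0.     -0.      0.0478] dist 412
```

Request:
{"fn": "carry_out", "kwargs": {"increments": [0.9, -0.47, -0.2, 0, 0, 0.048, 1, 0.9, -0.47, -0.2, 0, 0, 0.048, 1, 0.9, -0.47, -0.2, 0, 0, 0.048, 1, 0.9, -0.47, -0.2, 0, 0, 0.048, 1, 0.9, -0.47, -0.2, 0, 0, 0.048, 1, 0.9, -0.47, -0.2, 0, 0, 0.048, 1, 0.9, -0.47, -0.2, 0, 0, 0.048, 1, 0.9, -0.47, -0.2, 0, 0, 0.048, 1, 0.9, -0.47, -0.2, 0, 0, 0.048, 1, 0.9, -0.47, -0.2, 0, 0, 0.048, 1]}}

```text
time: 1.35
tool_pos: [494.0, -234.3, 310.7]
tcp_rot: [-180.0, 0.1, 6.2]
ft_force: [0.1, -0.1, 0.4]
finger_gap: 85.0
grip_force: 0.0
```

```bash
python3 - <<'E'
from h import *
c=viewer.get_calibration('wrist');R=np.array(c['R']);o=-R.T@np.array(c['t']);print(o,R[2],c['fx'])
print(proj(c,[[461,12,16],[462,-191,10]]))
cv2.imwrite('pics/w1.png',cv2.cvtColor(viewer.snapshot('wrist'),cv2.COLOR_RGB2BGR))
plan([494.8,-233.4,311.3],6.3,[450,60,311],6.3)
E
```

```text
[ 571.94536017 -225.4560444   451.37499399] [-0.30431149 -0.03302145 -0.95200005] 419.14254371767186
[[ 79.14725082 187.90964181]
 [272.48306134 206.15924765]]
shift [-3.080e-02 -7.414e-01  7.000e-04] turn [0. 0. 0.] dist 297
```

View pics/w1.png

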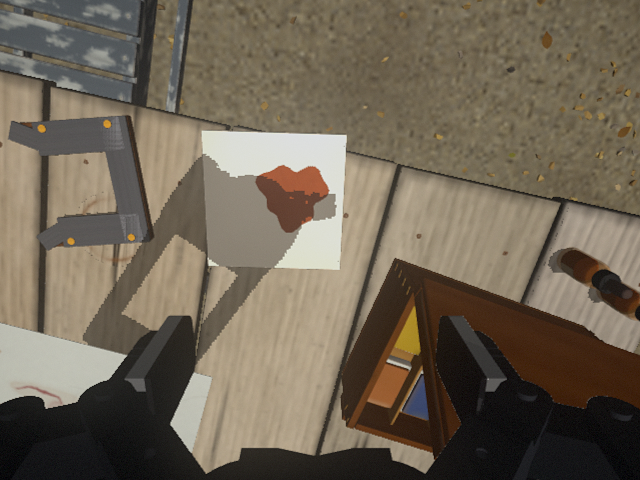

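The wrist view shows the tile with corners near (202,130), (347,135), (340,270) and (208,266). The fork's screws are at (41,128), (107,124), (131,238) and (70,241). Next, over the fork and on towards the pair.

Request:
{"fn": "carry_out", "kwargs": {"increments": [0, -0.7, 0, 0, 0, 0, 1, 0, -0.7, 0, 0, 0, 0, 1, 0, -0.7, 0, 0, 0, 0, 1, 0, -0.7, 0, 0, 0, 0, 1, 0, -0.7, 0, 0, 0, 0, 1, 0, -0.7, 0, 0, 0, 0, 1, 0, -0.7, 0, 0, 0, 0, 1, 0, -0.7, 0, 0, 0, 0, 1, 0, -0.7, 0, 0, 0, 0, 1, 0, -0.7, 0, 0, 0, 0, 1]}}

```text
time: 2.65
tool_pos: [464.1, 44.3, 311.2]
tcp_rot: [180.0, 0.0, 6.3]
ft_force: [0.2, 0.4, -0.7]
finger_gap: 85.2
grip_force: 0.0
```

```bash
python3 - <<'E'
from h import *
s=sense();print(s['tool_pos'],s['tcp_rot'],s['time'])
c=viewer.get_calibration('wrist')
im=cv2.cvtColor(viewer.snapshot('wrist'),cv2.COLOR_RGB2BGR);cv2.imwrite('pics/w2.png',im)
np.save('w2c.npy',c,allow_pickle=True)
ux0=proj(c,[[461,12,16]])[0];print(ux0)
hsv=cv2.cvtColor(im,cv2.COLOR_BGR2HSV).astype(int)
sc=(hsv[...,0]>12)&(hsv[...,0]<28)&(hsv[...,1]>170)&(hsv[...,2]>140)
for k in blobs(sc,15): print('screw',k.mean(0),ray(c,k.mean(0),16))
E
```

```text
[464.13154514  44.27450718 311.2492221 ] [1.79998601e+02 6.90027068e-03 6.25492509e+00] 2.65
[345.67788018 188.61627847]
screw [326.     241.1875] [[400.90668362  25.76928202]]
screw [387.06666667 237.33333333] [[412.5816982  -39.97421631]]
screw [318.66666667 129.        ] [[518.32002267  47.05059704]]
screw [385.21052632 124.26315789] [[530.20482235 -18.89421768]]
```

View pics/w2.png

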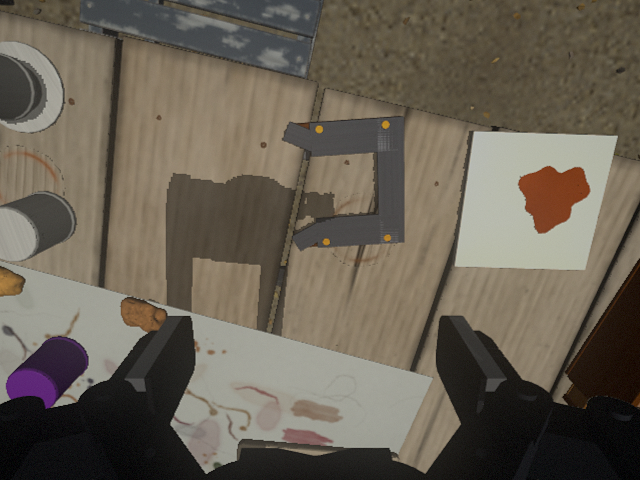

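The fork lies at (283–404, 116–250) with clear screws, the slot opening left. The tile is at (455–617, 131–270) and the pair's rim at the left edge. The screws give a fork yaw of 10.2°; now its extents and the tile.

```bash
python3 - <<'E'
from h import *
im=cv2.imread('pics/w2.png');c=np.load('w2c.npy',allow_pickle=True).item()
hsv=cv2.cvtColor(im,cv2.COLOR_BGR2HSV).astype(int)
m=(im[...,0].astype(int)>=im[...,2].astype(int)-2)&(hsv[...,2]<120)
k0=np.zeros(m.shape,bool);k0[105:260,275:420]=1
m=cv2.morphologyEx((m&k0).astype(np.uint8),cv2.MORPH_OPEN,np.ones((3,3)))
y=np.radians(10.2);ux=np.array([np.cos(y),np.sin(y)]);uy=np.array([-ux[1],ux[0]])
for k in blobs(m,800):
    w=ray(c,k,16);a=w@ux;b=w@uy
    print('fork',k.min(0),k.max(0),'a',a.min(),a.max(),'b',b.min(),b.max(),cv2.minAreaRect(w.astype(np.float32)))
    # seat: x from screws/extent; y from closed slot wall (-33) along midline
    A=(a.min()+a.max())/2; bb=b[(abs(a-A)<20)]; print('midline b (back edge -62, slot end -33)',np.unique(np.round(bb,1)))
    for B in (b.min()+62,b.max()-62): print('origin',A*ux+B*uy)
print('screw mid a,b',np.array([465.5,3.5])@ux,np.array([465.5,3.5])@uy)
t=(hsv[...,1]<40)&(hsv[...,2]>170);k0[:]=0;k0[120:280,440:630]=1
for k in blobs(t&k0,800):
    print('tile',cv2.minAreaRect(ray(c,k,10).astype(np.float32)))
plan([465,44.4,311.3],6.3,[520,345,311],10.2)
E
```

```text
screw mid a,b 458.7628521008006 -78.98826199087368
tile ((465.21905517578125, -190.47799682617188), (148.21922302246094, 147.60494995117188), 4.45915412902832)
shift [ 2.191e-01 -7.319e-01  7.000e-04] turn [ 0.      0.     -0.0108] dist 306
```

Request:
{"fn": "carry_out", "kwargs": {"increments": [0.22, -0.73, 0, 0, 0, -0.011, 1, 0.22, -0.73, 0, 0, 0, -0.011, 1, 0.22, -0.73, 0, 0, 0, -0.011, 1, 0.22, -0.73, 0, 0, 0, -0.011, 1, 0.22, -0.73, 0, 0, 0, -0.011, 1, 0.22, -0.73, 0, 0, 0, -0.011, 1, 0.22, -0.73, 0, 0, 0, -0.011, 1, 0.22, -0.73, 0, 0, 0, -0.011, 1, 0.22, -0.73, 0, 0, 0, -0.011, 1, 0.22, -0.73, 0, 0, 0, -0.011, 1]}}

```text
time: 3.95
tool_pos: [519.6, 344.0, 311.9]
tcp_rot: [-180.0, -0.0, 10.2]
ft_force: [0.7, 0.9, 0.4]
finger_gap: 85.3
grip_force: 0.0
```

```bash
python3 - <<'E'
from h import *
im=cv2.imread('pics/w2.png');c=np.load('w2c.npy',allow_pickle=True).item()
print(im[180,390],im[135,350],im[160,340],im[170,430])
i=im.astype(int);m=(i[...,2]-i[...,0]<12)&(i.max(2)<130)
k0=np.zeros(m.shape,bool);k0[105:260,275:420]=1
m=cv2.morphologyEx((m&k0).astype(np.uint8),cv2.MORPH_OPEN,np.ones((3,3)))
y=np.radians(10.2);ux=np.array([np.cos(y),np.sin(y)]);uy=np.array([-ux[1],ux[0]])
for k in blobs(m,200):
    w=ray(c,k,16);a=w@ux;b=w@uy
    A=(a.min()+a.max())/2; bb=b[(abs(a-458.8)<20)]
    print('fork',k.min(0),k.max(0),'a',a.min(),a.max(),'b',b.min(),b.max(),'mid',np.unique(np.round(bb,1)))
s=sense();print(s['tool_pos'],s['tcp_rot'],s['time'])
c=viewer.get_calibration('wrist')
im=cv2.cvtColor(viewer.snapshot('wrist'),cv2.COLOR_RGB2BGR);cv2.imwrite('pics/w3.png',im)
np.save('w3c.npy',c,allow_pickle=True)
print(proj(c,[[524,353,5],[524,353,91]]))
E
```

```text
[75 76 78] [74 76 77] [ 99 120 135] [107 129 145]
fork [284 116] [403 249] a 391.90674838147 527.2908246612063 b -130.35224003374364 -8.809976655895332 mid [-130.1 -130.  -104.  -103.9 -103.8 -103.7 -103.6 -103.5 -103.4 -103.3
 -103.2 -103.1 -103. ]
[519.59073067 344.02767232 311.85102083] [-1.79986399e+02 -4.33663397e-02  1.02152592e+01] 3.95
[[308.0467018  175.22018194]
 [306.44813326 191.07626295]]
```

View pics/w3.png

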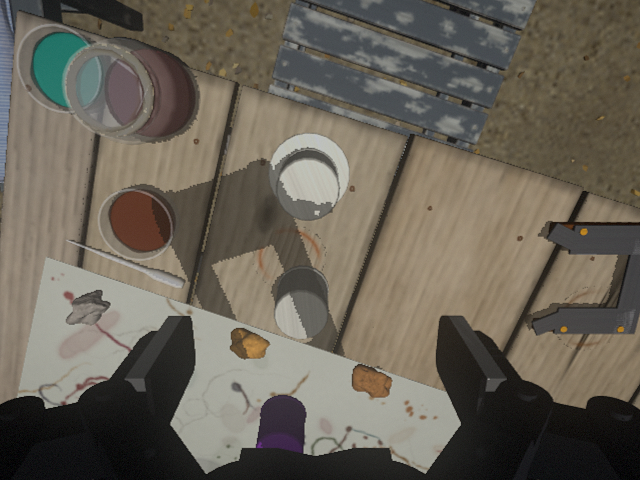

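The pair shows at (310,172), with its rim spanning columns 271–349 and topping out at row 132; the cup's top disk reaches down to row 220. The single cup is at (300,303) and the fork on the right. Now fitting circles to the rim's upper arc and the cup top's lower arc.

```bash
python3 - <<'E'
from h import *
from scipy.optimize import least_squares
im=cv2.imread('pics/w3.png');c=np.load('w3c.npy',allow_pickle=True).item()
i=im.astype(int);m=(i.max(2)-i.min(2)<16)&(i.max(2)>60)
k0=np.zeros(m.shape,bool);k0[122:232,262:358]=1;m=m&k0
m=cv2.morphologyEx(m.astype(np.uint8),cv2.MORPH_OPEN,np.ones((3,3)))
def fit(w,r0=None):
    f=lambda p:np.hypot(*(w-p[:2]).T)-p[2]
    s=least_squares(f,[*w.mean(0),40],loss='soft_l1');return s.x,np.abs(s.fun).mean()
for k in blobs(m,500):
    print(k.min(0),k.max(0))
    u=k[(k[:,1]<168)];print('rim',fit(ray(c,u,5)))
    u=k[(k[:,1]>200)];print('top',fit(ray(c,u,91)))
E
```

```text
[268 133] [348 219]
rim (array([525.45959893, 352.79637523,  42.60017651]), np.float64(0.25220908056226327))
top (array([527.24050516, 353.17481899,  28.72689837]), np.float64(0.25355322423934723))
```

Request:
{"fn": "carry_out", "kwargs": {"increments": [0.02, -0.019, 0.12, 0, 0, 0, 1, 0.02, -0.019, 0.24, 0, 0, 0, 1, 0.02, -0.019, 0.36, 0, 0, 0, 1, 0.02, -0.019, 0.46, 0, 0, 0, 1, 0.02, -0.019, 0.55, 0, 0, 0, 1, 0.02, -0.019, 0.61, 0, 0, 0, 1, 0.02, -0.019, 0.645, 0, 0, 0, 1, 0.02, -0.019, 0.645, 0, 0, 0, 1, 0.02, -0.019, 0.645, 0, 0, 0, -1, 0.02, -0.019, 0.645, 0, 0, 0, -1], "force": 40}}

```text
time: 5.25
tool_pos: [527.3, 354.3, 55.6]
tcp_rot: [-180.0, -0.2, 10.3]
ft_force: [-0.2, 0.2, -1.0]
finger_gap: 56.5
grip_force: 42.7
```

Request:
{"fn": "carry_out", "kwargs": {"increments": [0, 0, 0, 0, 0, 0, -1, 0, 0, 0, 0, 0, 0, -1, 0, 0, 0, 0, 0, 0, -1, 0, 0, 0, 0, 0, 0, -1, 0, 0, 0, 0, 0, 0, -1, 0, 0, 0, 0, 0, 0, -1, 0, 0, 0, 0, 0, 0, -1, 0, 0, 0, 0, 0, 0, -1, 0, 0, 0, 0, 0, 0, -1, 0, 0, 0, 0, 0, 0, -1]}}

```text
time: 6.5
tool_pos: [527.3, 354.4, 55.6]
tcp_rot: [-179.9, -0.2, 10.3]
ft_force: [-0.6, -0.6, 6.1]
finger_gap: 56.6
grip_force: 43.5
```

Request:
{"fn": "carry_out", "kwargs": {"increments": [0, 0, -0.0125, 0, 0, 0, -1, 0, 0, -0.0125, 0, 0, 0, -1, -0.02, 0.03, -0.0125, 0, 0, 0, -1, -0.07, 0.1, -0.0125, 0, 0, 0, -1, -0.13, 0.19, -0.0125, 0, 0, 0, -1, -0.19, 0.28, -0.0125, 0, 0, 0, -1, -0.25, 0.36, -0.0125, 0, 0, 0, -1, -0.29, 0.415, -0.0125, 0, 0, 0, -1, -0.305, 0.437, -0.0125, 0, 0, 0, -1, -0.305, 0.437, -0.0125, 0, 0, 0, -1]}}

```text
time: 7.75
tool_pos: [436.9, 159.5, 58.3]
tcp_rot: [-180.0, -0.0, 10.2]
ft_force: [1.0, 0.2, -3.2]
finger_gap: 56.1
grip_force: 43.2
```

```bash
python3 - <<'E'
from h import *
s=sense();print(s['tool_pos'],s['ft_force'],s['finger_gap'],s['grip_force'])
im=cv2.cvtColor(viewer.snapshot('side'),cv2.COLOR_RGB2BGR);c=viewer.get_calibration('side')
p=proj(c,[[437,160,40]])[0].astype(int);print(p)
x0,y0=p-[110,80]
a=im[y0:y0+160,x0:x0+220];cv2.imwrite('pics/s1.png',cv2.resize(a,None,fx=3.5,fy=3.5,interpolation=cv2.INTER_CUBIC))
E
```

```text
[436.87088602 159.45297092  58.25744018] [ 0.96511636  0.16632504 -3.20427298] 56.13017003865906 43.18053737282753
[255 249]
```

View pics/s1.png

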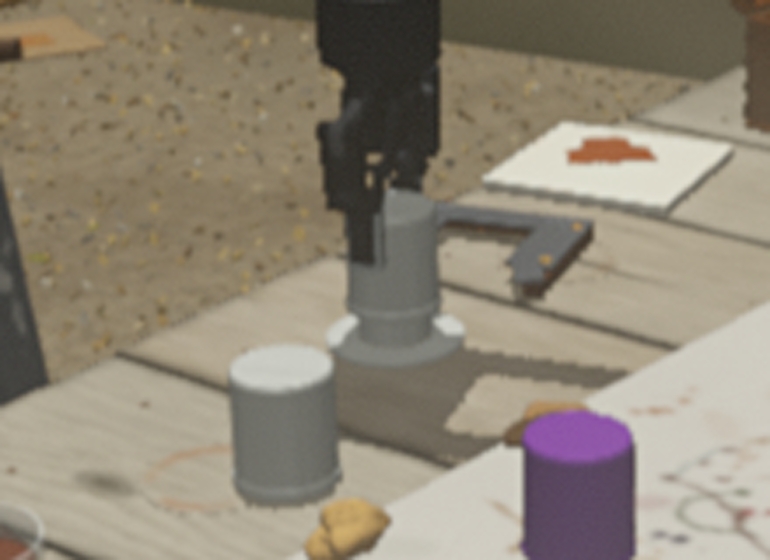

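The side crop shows the pair still nested and just off the table, lined up with the fork mouth. Now I slide it in along the fork's axis.

Request:
{"fn": "carry_out", "kwargs": {"increments": [0.004, 0.03, 0, 0, 0, 0, -1, 0.004, 0.075, 0, 0, 0, 0, -1, 0.004, 0.12, 0, 0, 0, 0, -1, 0.004, 0.165, 0, 0, 0, 0, -1, 0.004, 0.21, 0, 0, 0, 0, -1, 0.004, 0.255, 0, 0, 0, 0, -1, 0.004, 0.3, 0, 0, 0, 0, -1, 0.004, 0.34, 0, 0, 0, 0, -1, 0.004, 0.372, 0, 0, 0, 0, -1, 0.004, 0.372, 0, 0, 0, 0, -1]}}

```text
time: 9.05
tool_pos: [465.4, 13.1, 58.3]
tcp_rot: [180.0, -0.0, 10.2]
ft_force: [1.0, -0.2, -2.6]
finger_gap: 56.4
grip_force: 43.2
```

```bash
python3 - <<'E'
from h import *
s=sense();print(s['tool_pos'],s['ft_force'],s['finger_gap'],s['grip_force'])
im=cv2.cvtColor(viewer.snapshot('side'),cv2.COLOR_RGB2BGR);c=viewer.get_calibration('side')
p=proj(c,[[464,13,30]])[0].astype(int);print(p)
x0,y0=p-[70,55]
a=im[y0:y0+100,x0:x0+140];cv2.imwrite('pics/s2.png',cv2.resize(a,None,fx=5.5,fy=5.5,interpolation=cv2.INTER_CUBIC))
E
```

```text
[465.43058792  13.06077517  58.31674509] [ 1.00584492 -0.24342188 -2.6466464 ] 56.3812156658192 43.239002872724086
[280 231]
```

View pics/s2.png

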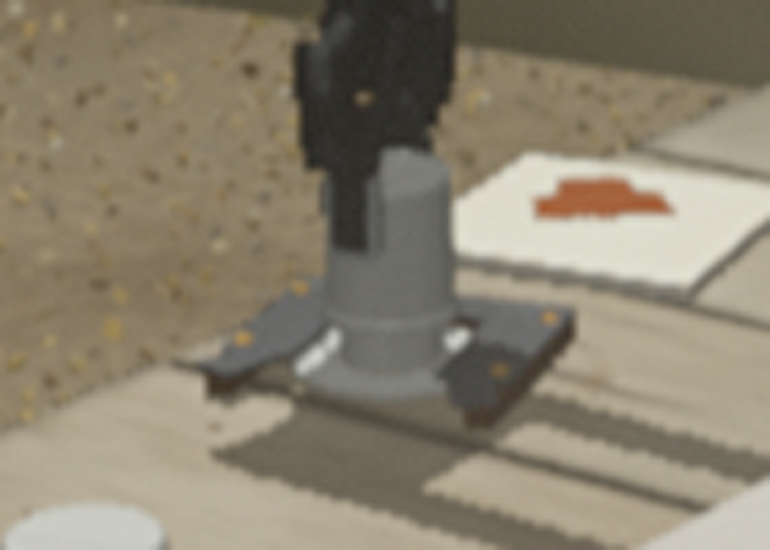

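The pair is seated with its rim under the plate, and no contact force shows. Now pull up.

Request:
{"fn": "carry_out", "kwargs": {"increments": [0, 0, 0, 0, 0, 0, -1, 0, 0, -0.01, 0, 0, 0, -1, 0, 0, -0.03, 0, 0, 0, -1, 0, 0, -0.05, 0, 0, 0, -1, 0, 0, -0.075, 0, 0, 0, -1, 0, 0, -0.1, 0, 0, 0, -1, 0, 0, -0.125, 0, 0, 0, -1, 0, 0, -0.15, 0, 0, 0, -1, 0, 0, -0.175, 0, 0, 0, -1, 0, 0, -0.2, 0, 0, 0, -1], "force": 60}}

```text
time: 10.35
tool_pos: [465.7, 13.7, 139.7]
tcp_rot: [180.0, -0.1, 10.3]
ft_force: [-0.5, 0.3, -0.5]
finger_gap: 55.9
grip_force: 68.4
```

Request:
{"fn": "carry_out", "kwargs": {"increments": [0, 0, -0.025, 0, 0, 0, -1, 0, 0, -0.05, 0, 0, 0, -1, 0, 0, -0.075, 0, 0, 0, -1, 0, 0, -0.1, 0, 0, 0, -1, 0, 0, -0.12, 0, 0, 0, -1, 0, 0, -0.14, 0, 0, 0, -1, 0, 0, -0.15, 0, 0, 0, -1, 0, 0, -0.15, 0, 0, 0, -1, 0, 0, -0.15, 0, 0, 0, -1, 0, 0, -0.15, 0, 0, 0, -1]}}

```text
time: 11.6
tool_pos: [464.9, 13.8, 197.9]
tcp_rot: [-180.0, 0.0, 10.3]
ft_force: [0.0, -0.5, -1.6]
finger_gap: 55.9
grip_force: 68.4
```

```bash
python3 - <<'E'
from h import *
s=sense();print(s['tool_pos'],s['ft_force'],s['finger_gap'],s['grip_force'])
im=cv2.cvtColor(viewer.snapshot('side'),cv2.COLOR_RGB2BGR);c=viewer.get_calibration('side')
p=proj(c,[[464,13,80]])[0].astype(int)
x0,y0=p-[80,75]
a=im[y0:y0+150,x0:x0+200];cv2.imwrite('pics/s3.png',cv2.resize(a,None,fx=4,fy=4,interpolation=cv2.INTER_CUBIC))
E
```

```text
[464.91729715  13.76127454 197.87651549] [ 0.00387401 -0.53034657 -1.60567932] 55.944644600822116 68.44027529004961
```

View pics/s3.png

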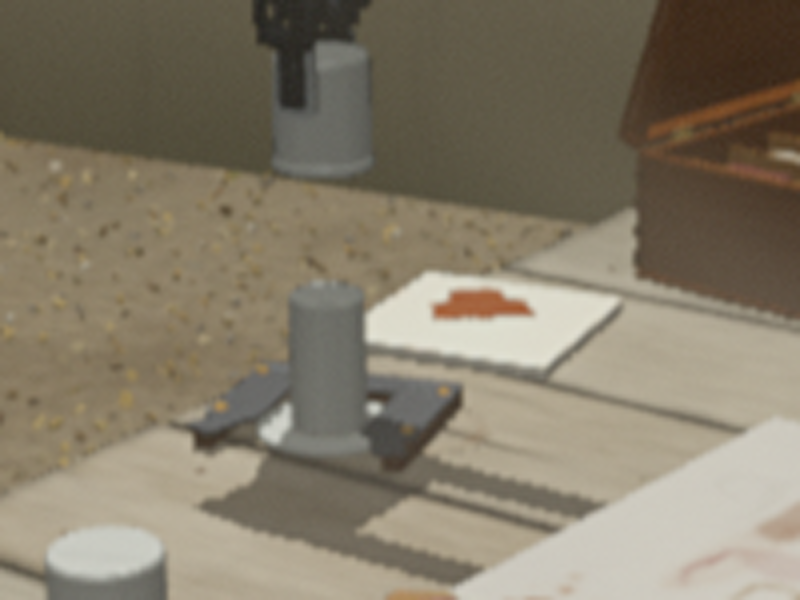

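Cleanly separated: the inner cup stands in the fork and the outer one is held. To the tile.

Request:
{"fn": "carry_out", "kwargs": {"increments": [-0.006, 0.03, 0, 0, 0, 0, -1, -0.018, 0.1, 0, 0, 0, 0, -1, -0.034, 0.19, 0, 0, 0, 0, -1, -0.05, 0.28, 0, 0, 0, 0, -1, -0.066, 0.37, 0, 0, 0, 0, -1, -0.08, 0.45, 0, 0, 0, 0, -1, -0.087, 0.49, 0, 0, 0, 0, -1, -0.0895, 0.503, 0, 0, 0, 0, -1, -0.0895, 0.503, 0.03, 0, 0, 0, -1, -0.0895, 0.503, 0.06, 0, 0, 0, -1]}}

```text
time: 12.9
tool_pos: [465.7, -189.6, 173.1]
tcp_rot: [-180.0, 0.0, 10.3]
ft_force: [0.8, -0.4, -2.1]
finger_gap: 55.7
grip_force: 68.5
```

Request:
{"fn": "carry_out", "kwargs": {"increments": [0, 0, 0.05, 0, 0, 0, -1, 0, 0, 0.1, 0, 0, 0, -1, 0, 0, 0.15, 0, 0, 0, -1, 0, 0, 0.2, 0, 0, 0, -1, 0, 0, 0.24, 0, 0, 0, -1, 0, 0, 0.27, 0, 0, 0, -1, 0, 0, 0.29, 0, 0, 0, -1, 0, 0, 0.3, 0, 0, 0, -1, 0, 0, 0.305, 0, 0, 0, -1, 0, 0, 0.305, 0, 0, 0, -1]}}

```text
time: 14.15
tool_pos: [466.0, -190.8, 52.6]
tcp_rot: [180.0, -0.0, 10.3]
ft_force: [-0.0, -0.2, -1.6]
finger_gap: 55.8
grip_force: 68.5
```

Expected touch is at TCP z ≈ 41–42; lower gently.

Request:
{"fn": "carry_out", "kwargs": {"increments": [0, 0, 0.006, 0, 0, 0, -1, 0, 0, 0.012, 0, 0, 0, -1, 0, 0, 0.016, 0, 0, 0, -1, 0, 0, 0.02, 0, 0, 0, -1, 0, 0, 0.022, 0, 0, 0, -1, 0, 0, 0.024, 0, 0, 0, -1, 0, 0, 0.026, 0, 0, 0, -1, 0, 0, 0.026, 0, 0, 0, -1, 0, 0, 0.026, 0, 0, 0, -1, 0, 0, 0.026, 0, 0, 0, -1]}}

```text
time: 15.4
tool_pos: [465.8, -190.6, 41.9]
tcp_rot: [-180.0, -0.0, 10.3]
ft_force: [-0.2, -0.0, -0.9]
finger_gap: 55.6
grip_force: 68.6
```

Request:
{"fn": "carry_out", "kwargs": {"increments": [0, 0, 0.002, 0, 0, 0, -1, 0, 0, 0.002, 0, 0, 0, -1, 0, 0, 0.004, 0, 0, 0, -1, 0, 0, 0.004, 0, 0, 0, -1, 0, 0, 0.005, 0, 0, 0, -1, 0, 0, 0.005, 0, 0, 0, -1, 0, 0, 0.005, 0, 0, 0, -1, 0, 0, 0.005, 0, 0, 0, -1, 0, 0, 0.005, 0, 0, 0, -1, 0, 0, 0.005, 0, 0, 0, -1]}}

```text
time: 16.65
tool_pos: [466.0, -190.7, 41.7]
tcp_rot: [180.0, 0.0, 10.3]
ft_force: [-10.0, 4.7, 19.4]
finger_gap: 55.5
grip_force: 70.9
```

In contact (19 N). Ease off 1 mm, open, then retreat straight up.

Request:
{"fn": "carry_out", "kwargs": {"increments": [0, 0, -0.003, 0, 0, 0, -1, 0, 0, -0.003, 0, 0, 0, -1, 0, 0, -0.003, 0, 0, 0, -0.2, 0, 0, -0.003, 0, 0, 0, 0.5, 0, 0, -0.003, 0, 0, 0, 1, 0, 0, -0.003, 0, 0, 0, 1, 0, 0, -0.003, 0, 0, 0, 1, 0, 0, -0.003, 0, 0, 0, 1, 0, 0, -0.003, 0, 0, 0, 1, 0, 0, -0.003, 0, 0, 0, 1]}}

```text
time: 17.9
tool_pos: [465.8, -190.6, 41.1]
tcp_rot: [-180.0, -0.0, 10.3]
ft_force: [-0.3, -0.7, 0.3]
finger_gap: 85.6
grip_force: 0.0
```

Request:
{"fn": "carry_out", "kwargs": {"increments": [0, 0, -0.04, 0, 0, 0, 1, 0, 0, -0.08, 0, 0, 0, 1, 0, 0, -0.14, 0, 0, 0, 1, 0, 0, -0.22, 0, 0, 0, 1, 0, 0, -0.3, 0, 0, 0, 1, 0, 0, -0.38, 0, 0, 0, 1, 0, 0, -0.46, 0, 0, 0, 1, 0, 0, -0.5, 0, 0, 0, 1, 0, 0, -0.5, 0, 0, 0, 1, 0, 0, -0.5, 0, 0, 0, 1]}}

```text
time: 19.15
tool_pos: [465.2, -190.3, 239.8]
tcp_rot: [-179.9, 0.1, 10.3]
ft_force: [-0.8, -0.3, 0.4]
finger_gap: 85.5
grip_force: 0.0
```

```bash
python3 - <<'E'
from h import *
s=sense();print(s['tool_pos'],s['ft_force'],s['finger_gap'],s['grip_force'])
im=cv2.cvtColor(viewer.snapshot('side'),cv2.COLOR_RGB2BGR)
a=im[140:290,220:420];cv2.imwrite('pics/s4.png',cv2.resize(a,None,fx=4,fy=4,interpolation=cv2.INTER_CUBIC))
E
```

```text
[ 465.23478505 -190.29614836  239.78372208] [-0.7660809  -0.33306951  0.39268436] 85.51718651992577 0.0
```

View pics/s4.png

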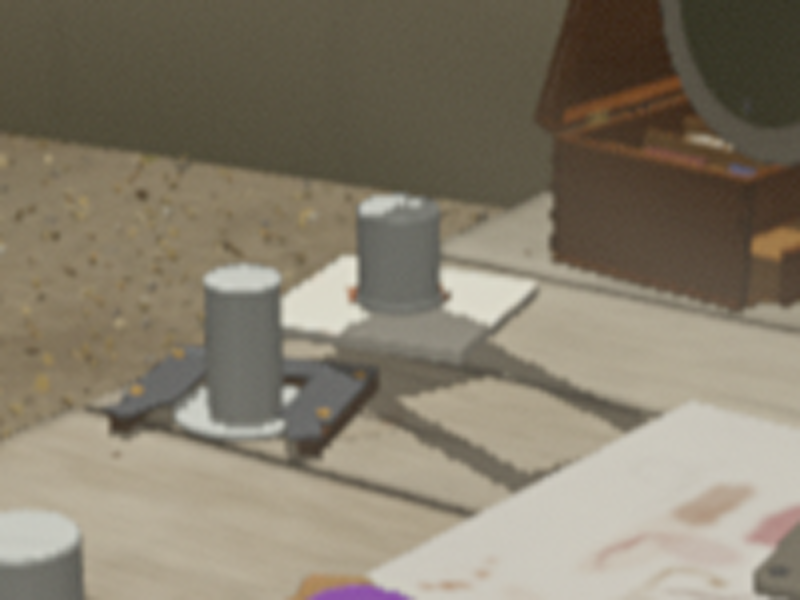

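The outer cup stands upright mid-tile at (400,250) and the inner one in the fork at (240,350). A quick numeric check of the inner cup's position before handing in.

```bash
python3 - <<'E'
from h import *
c=viewer.get_calibration('wrist');w=cv2.cvtColor(viewer.snapshot('wrist'),cv2.COLOR_RGB2BGR);cv2.imwrite('pics/w9.png',w)
print(proj(c,[[464,13,88],[464.5,-190.7,77]]))
c=viewer.get_calibration('side');im=cv2.cvtColor(viewer.snapshot('side'),cv2.COLOR_RGB2BGR)
i=im.astype(int);m=(i.max(2)-i.min(2)<18)&(i.min(2)>165);print('pred inner/outer',proj(c,[[464,13,88],[464.5,-190.7,77]]))
k0=np.zeros(m.shape,bool);k0[200:216,265:295]=1;k0[184:198,305:332]=1
for k in blobs(m&k0,10):
    x,y,w_,h=cv2.boundingRect(k);print('top disk px',x+w_/2-.5,y+h/2-.5,w_,h)
    for z in(88,77):print(z,ray(c,[x+w_/2-.5,y+h/2-.5],z))
E
```

```text
[[ 28.31306839 168.52298546]
 [316.537723   214.62643387]]
pred inner/outer [[279.66111872 208.38156454]
 [319.1388574  190.91284544]]
top disk px 280.5 209.0 18 7
88 [[459.83703498  16.01874845]]
77 [[477.02192353 -11.9398613 ]]
top disk px 315.0 190.5 11 4
88 [[ 458.90652576 -156.6053449 ]]
77 [[ 476.06816735 -188.87663236]]
```

```bash
python3 -c "
from bench import order
print(order.hand_in())"
```

```text
the job is handed in; nothing more can be done
None
```

The job is handed in, with no verdict returned: in the last pictures the outer cup stands upside down mid-tile, and the inner cup stands in the fork, measured about 5 mm from the seat's middle.

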